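Pump the greasing station until the bearing's indicator pin is out

ROBOT

A 6-joint arm with a two-finger parallel gripper is mounted at the origin on the work surface. World frame = base frame: x ahead of the robot, y to its left, z up, the work surface at z = 0. Lengths are in m, angles in rad, forces in N, time in s.
With the tool pointing down it reaches from about 0.35 to 1 m from the base axis. Payload 7.1 kg.
Tool frame: the origin (TCP) lies on the centre line of the jaws, within the pads' length; the fingertips stand 17 mm ahead of it and the grasp point (between the pads) lies 2 mm behind it; y points along the fingers, x is the direction in which the jaws open and shut, and the axes are right-handed (so a half turn about y gives the same grasp; the last joint's range is limited). The gripper opens to 85 mm and grips with 20 to 120 N. Pads are 22 mm wide; open, the fingers measure 114 mm over their backs; the gripper's body (76 mm by 85 mm) begins 54 mm behind the grasp point. The pads swing forward as they close: fully open they stand 13 mm farther back than shut.
Start: joints at [-0.019, 0.423, 1.63, -0, 1.089, -0.019], TCP at [0.625, 0, 0.248] pointing down, gripper open.
Joint ranges: [-3, 3], [-0.9, 2.11], [0.09, 2.58], [-1.31, 4.45], [0.11, 2.69], [-2.54, 2.54]. Speed limits (rad/s): [2.39, 2.39, 3.01, 3.14, 3.14, 3.14].

INTERFACE

Orientations are given as a 3x3 rotation matrix whose columns are the frame's x, y, z axes.
In Python, from workcell import env, grab_frame, camera_info, ticket gives the robot as it stands. The module is installed in compiled form; this text tells all that it offers.
- The arm moves only by the shell command python3 -m creep 'ROWS' [FORCE]. ROWS is JSON, a list of rows, each an object of numbers: "tx", "ty", "tz": the shift along the tool's x, y, z in units of 25 mm (1.0 is 25 mm); "ax", "ay", "az": the turn, a rotation vector about the tool's x, y, z in units of 6 degrees (1.0 is 6 degrees); "fingers": the closure, from 0 (fully open) to 1 (shut). A call has 1 to 10 rows; each row shifts and turns the commanded pose from where the row before left it, along the tool's axes as they then stand; what a row does not reach is not made up. A row lasts 1/10 s, in which the tool goes at most 50 mm and 8.59 degrees, less where a joint would pass 70% of its speed; a pose out of reach is approached as far as the arm can. A call is refused whole if a number of a shift passes 1 or a number of a turn 1, either way. A call with a gripper value outside its range is refused whole. The fingers move at their own pace and stop on an object; FORCE is the grip in N (left out, the last holds). Time passes only in rows, so rows that do not move let the fingers close. It gives the time, the measured TCP pose, the force and the opening at its end, in the units of the state.
- env.get_obs(): the state, without advancing time (a new reading comes with each control period).
- grab_frame(name): name is "scene" or "side" or "wrist"; returns the picture (384x512x3 uint8, blue, green, red); there is no depth.
- camera_info(name): a dict with "fx", "fy", "cx", "cy" (pixels), "R" (3x3) and "t" (3): a world point X has camera coordinates R X + t; the wrist camera has in their place "tool_from_camera" (4x4, takes a point from camera to tool coordinates, whose origin is the TCP and whose axes are the tool frame's). Camera axes: x right, y down, z forward; pixel columns grow to the right and rows downward; lengths in m; the calibration is good to about 2 mm. A picture is of the moment at which its call begins: read the wrist's pose just before it. camera_info takes no time and is no camera call.
- ticket.job_done(): hands the job in, once; it reports no verdict.
The state is a dict: "time": time; "q": joint angles; "qd": joint speeds; "joint_torque": joint torques, N m; "tcp_pos": TCP position; "ee_rot": TCP orientation; "ft_force": force on the tool from outside, world axes, zero at the start; "ft_torque": the same for the moment, N m; "gripper_width": finger opening in m.
Only numpy, scipy, OpenCV 4.12 (cv2) and the standard library are available. Lean on these libraries where they do the work, as an engineer would, in place of code of your own. Each camera call takes 0.05 s, during which the arm holds its last target.

TASK

Two greasing stations stand on the bench, and one has a bearing on its seat. With the fingertips, press that station's big round plunger fully down and let it come all the way up, again and again, until its indicator pin stands fully out, then move clear so that the plunger is up. Do not touch the pin itself, leave the bearing on its seat, do not press the other station's plunger, and do not disturb or pick up the things around.

Things in the scene. Friction and masses are not known exactly. Their poses are not given: they have to be found in the camera images.
- station_plunger_top (a point): Centre of the flat top of the greasing station's plunger cap: a black round cap, 90 mm across and 16 mm thick, on a vertical steel rod, pressed straight down from above. This point moves with the plunger: 150 mm above the bench with the plunger up, 114 mm with it fully down. The cap is too wide to pinch.
- station_plunger (a joint): Travel of that plunger in m: 0 = up (rest), 0.036 = fully down at its stop. A spring pushes it back up: about 5 N where it starts, 14 N at the bottom. Press to the stop and let it come fully up each time: it drives a ratchet, and a stroke much shorter than 30 mm catches no new tooth.
- pin (a joint): Height of the loaded station's indicator pin in m: 0 = in, about 0.039 = fully out. Starts between 0 and about 0.024. Each full stroke lifts it 8 mm as the plunger goes down (the first may give more or less), so it takes two to five; it keeps its height between strokes. Once it is fully out, further strokes do nothing.
- pin_top (a point): Centre of the top of the loaded station's indicator pin: a steel pin 12 mm thick with a 17 mm head 5 mm thick, upright in a brass guide on the grey housing in the middle of the station, 78 mm from the plunger's axis. 107 mm above the bench when in, 146 mm when fully out (the head's underside then 40 mm above the guide).
- pin_rod: The indicator pin itself (moves with joint pin); origin on its axis under its head. To be raised by pumping only, not touched.
- station: The loaded greasing station: base plate 250 x 140 x 12 mm fixed to the bench; origin under its centre. Along its own x: plunger at -78 mm (grey barrel 62 mm across, 95 mm high, under the cap), grey housing with the pin at 0 (guide's top 101 mm up), dark seat at +75 mm (60 mm across, post 31 mm thick, 52 mm high). Place and yaw vary; it may be the left or the right one.
- bearing: Steel ball bearing with a black seal ring, 72 mm outside, 35 mm bore, 17 mm high, loose on the loaded station's seat; origin at the centre of its underside, 26 mm above the bench. To be left there.
- station_seat (a point): Centre of the top of the loaded station's seat, where the bearing lies, 26 mm above the bench.
- spare: The other greasing station, of the same make and size and layout, its seat empty and its pin down (its pin never rises). To be left alone.
- spare_plunger_top (a point): Centre of the top of the spare station's plunger cap, the same as the other: 150 mm above the bench.
- spare_plunger (a joint): Travel of the spare station's plunger in m: 0 = up, 0.036 = fully down; same spring. To be left up.
- bearing_small: Bystander: loose steel ball bearing, 52 mm across, 15 mm high, between the stations; origin at the centre of its underside.
- roller_cone: Bystander: dark steel bearing cone, 68 mm across, 29 mm high, near the robot on its right; origin at the centre of its underside.
- spray_can: Bystander: aluminium can, 52 mm across, 150 mm high, standing between the stations; origin at the centre of its underside.
- spanner: Bystander: steel spanner 170 mm long, lying crosswise near the robot on its left; origin under its middle.
- carton_flat: Bystander: dark carton 100 x 110 x 34 mm beside the stations on the left; origin at the centre of its underside.
- carton_tall: Bystander: white carton 85 x 85 x 90 mm beside the stations on the right; origin at the centre of its underside.
Mind the look-alikes: they are no part of the job. Leave any blue or green look-alike of the bearing alone.

How it is judged:
By the outcome, as a careful person would: the job done as asked, in the order asked, and still so for the second after the job is handed in, with the robot touching nothing.
It also fails if it takes over 45 s, if anything falls off the work surface, if the arm or the gripper's body presses on something with over 40 N, if the wrist force passes 120 N, or if a joint passes its speed limit or range.

## Working session

There is one attempt and no reset: what is moved stays moved. The work goes in short steps, Python scripts to look and compute and a shell command to move; the robot and the scene stay as the last step left them, time stands still between calls to the robot, and variables do not carry over. Pictures are saved under pics/ and viewed, and the job is handed in when it is done.

```bash
mkdir -p pics; cat > h.py <<'E'
import numpy as np, cv2
from workcell import env, grab_frame, camera_info, ticket
def ray(name,u,v,z):
    c=camera_info(name); R=np.array(c["R"]); t=np.array(c["t"])
    d=R.T@np.array([(u-c["cx"])/c["fx"],(v-c["cy"])/c["fy"],1]); o=-R.T@t
    return o+d*(z-o[2])/d[2]
def proj(name,X):
    c=camera_info(name); p=np.array(c["R"])@np.array(X)+np.array(c["t"])
    return c["fx"]*p[0]/p[2]+c["cx"], c["fy"]*p[1]/p[2]+c["cy"]
E
python3 - <<'E'
from h import *
for n in ("scene","side"):
    cv2.imwrite(f"pics/{n}0.png",cv2.resize(grab_frame(n),(800,600)))
    c=camera_info(n); print(n,-np.array(c["R"]).T@np.array(c["t"]),c["fx"])
o=env.get_obs(); print(o["time"],o["tcp_pos"],o["ee_rot"],o["ft_force"])
E
```

```text
scene [1.25378444 0.43044644 0.84241259] 384.87289517825354
side [ 0.30677006 -0.98947939  1.00252505] 427.33919583653534
0.1 [6.24520451e-01 2.36358853e-05 2.47615826e-01] [[ 9.99999006e-01 -1.40980349e-03 -2.76335877e-05]
 [ 2.76371292e-05  2.49253981e-06  1.00000000e+00]
 [-1.40980343e-03 -9.99999006e-01  2.53150025e-06]] [-0.1488465  -0.24112702  0.11201322]
```

View pics/scene0.png

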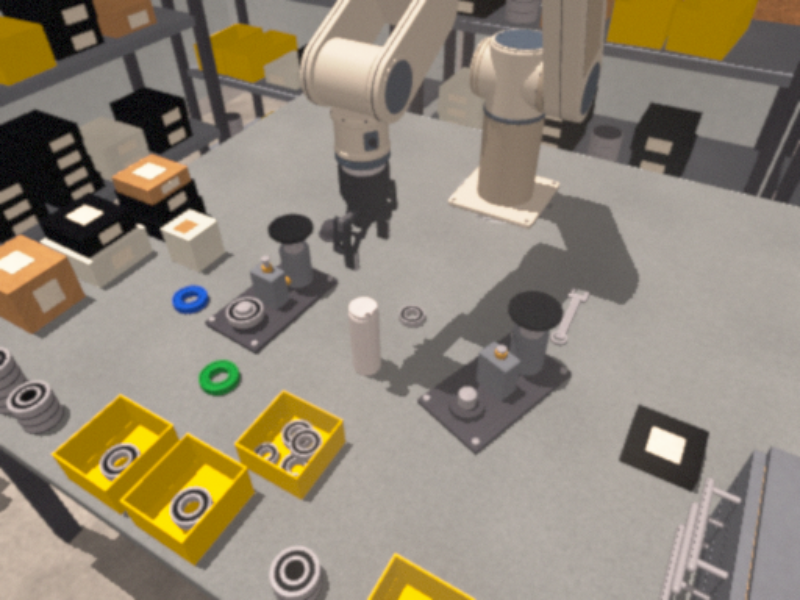

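View pics/side0.png

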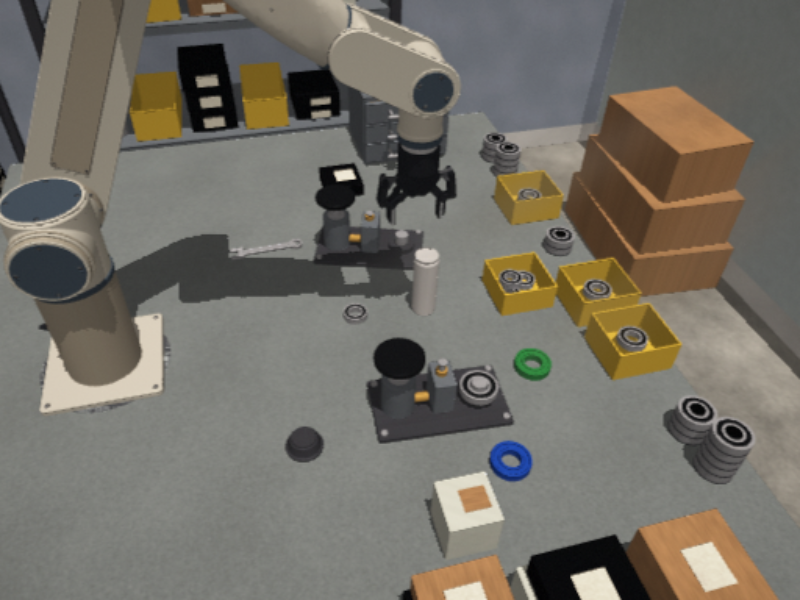

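The scene image shows two stations. The right-hand one has its cap at scene (290,230) and side (399,357), with a bearing on its seat at scene (245,312) and side (480,386), so it is the loaded one. The left one has its cap at scene (535,311), and its seat at (467,400) is bare. I'll confirm with a crop and measure.

```bash
python3 - <<'E'
from h import *
s=.64
ims={n:grab_frame(n) for n in("scene","side")}
P={}
for n,(u,v) in {"scene":(290,228),"side":(399,357)}.items():
    im=ims[n]; u*=s;v*=s
    g=im.max(2); m=(g<40).astype(np.uint8)
    x0,y0=int(u)-40,int(v)-30
    k=np.zeros_like(m); k[y0:y0+60,x0:x0+80]=m[y0:y0+60,x0:x0+80]
    nl,L,st,ce=cv2.connectedComponentsWithStats(k)
    l=L[int(v),int(u)]; 
    c=max(cv2.findContours((L==l).astype(np.uint8),0,1)[0],key=cv2.contourArea)
    print(n,l,st[l],ce[l],cv2.fitEllipse(c))
    # topmost extreme of rim
    print(ray(n,*ce[l],.142))
    P[n]=ce[l]
    cr=cv2.resize(im[y0-10:y0+90,x0-40:x0+110],(750,500),interpolation=cv2.INTER_CUBIC); cv2.imwrite(f"pics/crop_{n}.png",cr); print("crop origin",x0-40,y0-10)
E
```

```text
scene 0 [     0      0    512    384 196600] [255.50292981 191.50160224] ((255.5, 191.5), (445.6497497558594, 616.610595703125), 90.0)
[0.6019217  0.04521959 0.142     ]
crop origin 105 105
side 1 [240 217  32  26 674] [255.29673591 229.32195846] ((255.29454040527344, 229.3291015625), (25.43077278137207, 31.71820068359375), 93.59127044677734)
[ 0.53005847 -0.24889639  0.142     ]
crop origin 175 188
```

View pics/crop_scene.png

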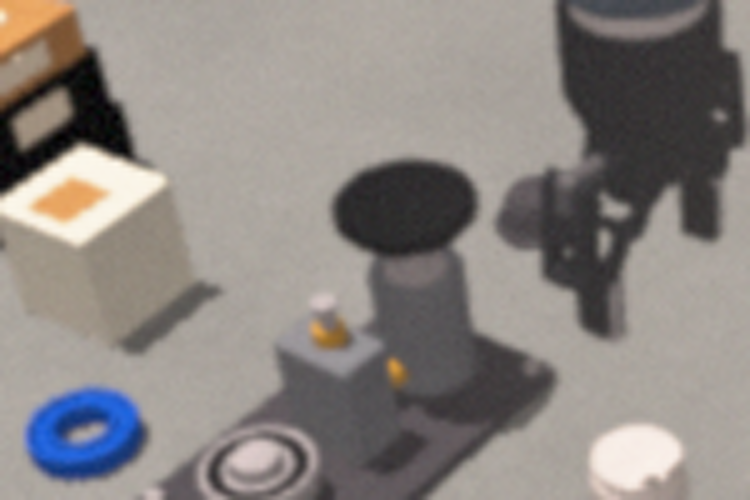

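View pics/crop_side.png

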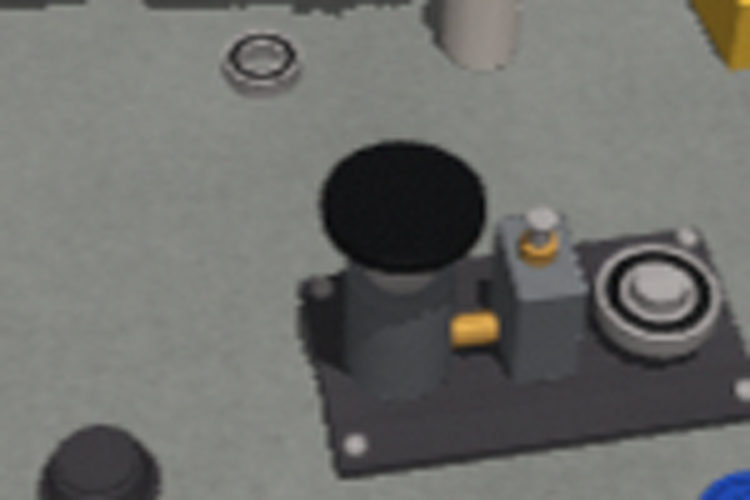

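The crops confirm that the right station is loaded: the bearing ring is on its seat, and its pin is slightly out (head at side crop (541,218)). Its cap centre is at scene crop (404,207) and side crop (403,206). I'll work out the positions from these.

```bash
python3 - <<'E'
from h import *
a=lambda o,p:(o[0]+p[0]/5-.4,o[1]+p[1]/5-.4)
S=(105,105);D=(175,188)
print("cap",ray("scene",*a(S,(404,207)),.142),ray("side",*a(D,(403,206)),.142))
print("bearing",ray("scene",*a(S,(258,464)),.043),ray("side",*a(D,(660,287)),.043))
def tri(p,q):
    A=[];b=[]
    for n,(u,v) in (("scene",p),("side",q)):
        c=camera_info(n);R=np.array(c["R"]);t=np.array(c["t"])
        for r,w in ((0,(u-c["cx"])/c["fx"]),(1,(v-c["cy"])/c["fy"])):
            A.append(R[r]-w*R[2]);b.append(w*t[2]-t[r])
    return np.linalg.lstsq(np.array(A),np.array(b),rcond=None)[0]
print("cap tri",tri(a(S,(404,207)),a(D,(403,206))))
print("pin top",tri(a(S,(323,300)),a(D,(541,216))))
print("can", ray("scene",363*.64,302*.64,.15))
print(env.get_obs()["q"])
E
```

```text
cap [ 0.52889191 -0.24786133  0.142     ] [ 0.53029588 -0.24701989  0.142     ]
bearing [ 0.68023718 -0.25806248  0.043     ] [ 0.6846467  -0.25766683  0.043     ]
cap tri [ 0.52990037 -0.24732347  0.14264237]
pin top [ 0.60717517 -0.25300643  0.12055513]
can [ 6.45400503e-01 -2.30825136e-04  1.50000000e-01]
[-1.89919451e-02  4.23604204e-01  1.63036412e+00  5.23347460e-06
  1.08860612e+00 -1.90089331e-02]
```

```bash
python3 -m creep '[{"tx":-0.42,"tz":-0.99,"fingers":1},{"tx":-0.42,"tz":-0.99,"fingers":1},{"tx":-0.42,"tz":-0.99,"fingers":1},{"tx":-0.42,"tz":-0.99,"fingers":1},{"tx":-0.42,"tz":-0.99,"fingers":1},{"tx":-0.42,"tz":-0.99,"fingers":1},{"tx":-0.42,"tz":-0.99,"fingers":1},{"tx":-0.42,"tz":-0.99,"fingers":1},{"tx":-0.42,"tz":-0.99,"fingers":1},{"tx":-0.42,"tz":-0.99,"fingers":1}]'
python3 -m creep '[{"ty":0.8,"fingers":1},{"ty":0.8,"fingers":1},{"ty":0.8,"fingers":1},{"fingers":1},{"fingers":1}]'
python3 - <<'E'
from h import *
o=env.get_obs();print(o["time"],o["tcp_pos"],o["ft_force"],o["gripper_width"],o["ee_rot"].round(3) if hasattr(o["ee_rot"],"round") else o["ee_rot"])
im=grab_frame("side");cv2.imwrite("pics/side1.png",cv2.resize(im[170:320,150:350],(800,600),interpolation=cv2.INTER_CUBIC))
E
```

```text
0.2 [6.24681762e-01 3.81151776e-05 2.47821496e-01] [-0.45241466  0.2140632   0.24065731] 0.08523397965257674 [[ 1.    -0.001 -0.   ]
 [ 0.     0.     1.   ]
 [-0.001 -1.     0.   ]]invalid input at $[0]: expected keys tx, ty, tz, ax, ay, az, fingers
invalid input at $[0]: expected keys tx, ty, tz, ax, ay, az, fingers
```

View pics/side1.png

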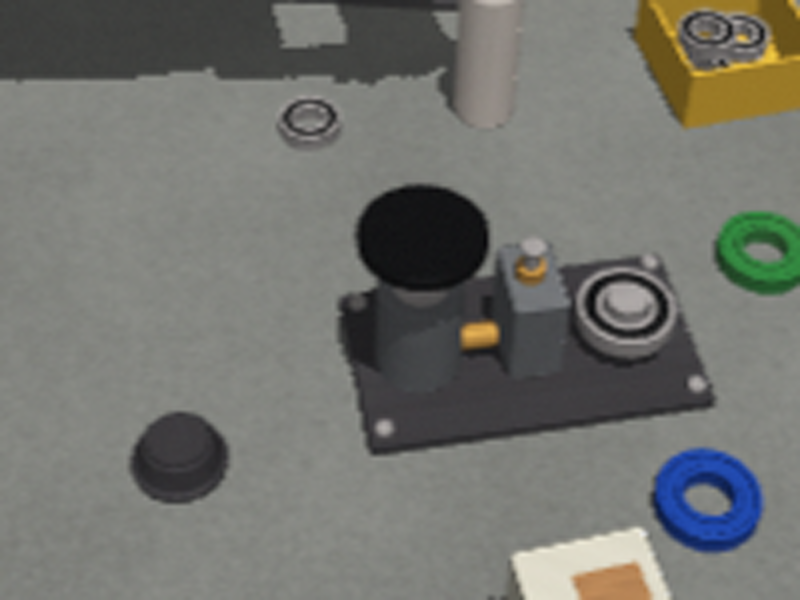

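The call was refused because every row needs all seven keys. Nothing moved, and the scene is unchanged.

```bash
python3 -m creep '[{"tx":-0.42,"ty":0,"tz":-0.99,"ax":0,"ay":0,"az":0,"fingers":1},{"tx":-0.42,"ty":0,"tz":-0.99,"ax":0,"ay":0,"az":0,"fingers":1},{"tx":-0.42,"ty":0,"tz":-0.99,"ax":0,"ay":0,"az":0,"fingers":1},{"tx":-0.42,"ty":0,"tz":-0.99,"ax":0,"ay":0,"az":0,"fingers":1},{"tx":-0.42,"ty":0,"tz":-0.99,"ax":0,"ay":0,"az":0,"fingers":1},{"tx":-0.42,"ty":0,"tz":-0.99,"ax":0,"ay":0,"az":0,"fingers":1},{"tx":-0.42,"ty":0,"tz":-0.99,"ax":0,"ay":0,"az":0,"fingers":1},{"tx":-0.42,"ty":0,"tz":-0.99,"ax":0,"ay":0,"az":0,"fingers":1},{"tx":-0.42,"ty":0,"tz":-0.99,"ax":0,"ay":0,"az":0,"fingers":1},{"tx":-0.42,"ty":0,"tz":-0.99,"ax":0,"ay":0,"az":0,"fingers":1}]'
python3 - <<'E'
from h import *
o=env.get_obs();print(o["time"],o["tcp_pos"],o["ft_force"],o["gripper_width"],np.array(o["ee_rot"]).round(3))
E
```

```text
time: 1.25
tcp_pos: [0.5194, -0.2484, 0.2483]
ee_rot: [[1.0, -0.0, 0.0], [-0.0, 0.0, 1.0], [-0.0, -1.0, 0.0]]
ft_force: [-0.0, 0.2, -0.7]
gripper_width: 0.0001
1.25 [ 0.5194129  -0.24841516  0.248296  ] [-0.02858102  0.16394645 -0.69634393] 5.385614207971031e-05 [[ 1. -0.  0.]
 [-0.  0.  1.]
 [-0. -1.  0.]]
```

```bash
python3 -m creep '[{"tx":0,"ty":1,"tz":0,"ax":0,"ay":0,"az":0,"fingers":1},{"tx":0,"ty":1,"tz":0,"ax":0,"ay":0,"az":0,"fingers":1},{"tx":0,"ty":0.9,"tz":0,"ax":0,"ay":0,"az":0,"fingers":1},{"tx":0,"ty":0,"tz":0,"ax":0,"ay":0,"az":0,"fingers":1}]'
python3 - <<'E'
from h import *
im=grab_frame("side");cv2.imwrite("pics/side2.png",cv2.resize(im[150:300,150:350],(800,600),interpolation=cv2.INTER_CUBIC))
E
```

```text
time: 1.65
tcp_pos: [0.518, -0.2467, 0.173]
ee_rot: [[1.0, -0.005, 0.0], [-0.0, 0.003, 1.0], [-0.005, -1.0, 0.003]]
ft_force: [-0.4, 0.1, 0.3]
gripper_width: -0.0002
```

View pics/side2.png

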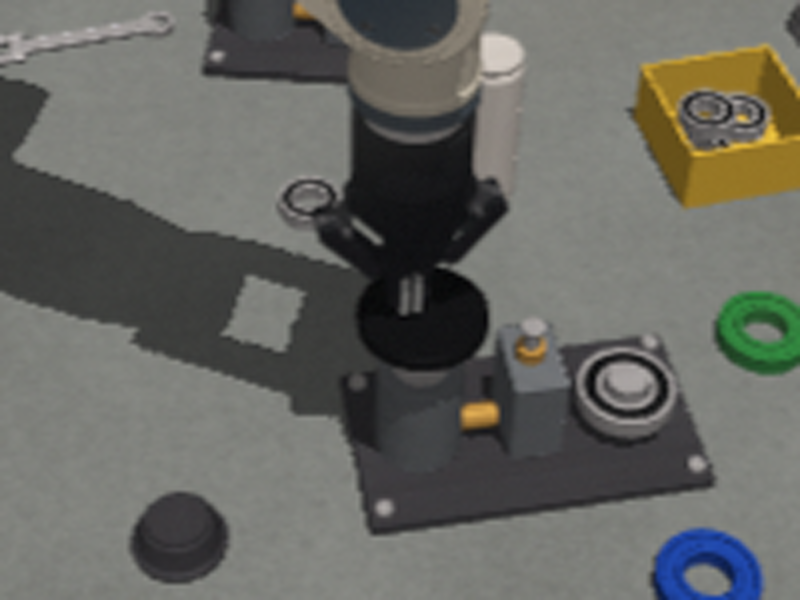

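The shut fingertips (410,310) are just above the cap, slightly left of its centre (423,317) and away from the pin. Next I'll press.

```bash
python3 -m creep '[{"tx":0,"ty":0.4,"tz":0,"ax":0,"ay":0,"az":0,"fingers":1},{"tx":0,"ty":0.4,"tz":0,"ax":0,"ay":0,"az":0,"fingers":1},{"tx":0,"ty":0.4,"tz":0,"ax":0,"ay":0,"az":0,"fingers":1},{"tx":0,"ty":0.3,"tz":0,"ax":0,"ay":0,"az":0,"fingers":1},{"tx":0,"ty":0,"tz":0,"ax":0,"ay":0,"az":0,"fingers":1}]'
python3 -m creep '[{"tx":0,"ty":0.1,"tz":0,"ax":0,"ay":0,"az":0,"fingers":1},{"tx":0,"ty":0,"tz":0,"ax":0,"ay":0,"az":0,"fingers":1}]'
```

```text
time: 2.2
tcp_pos: [0.5215, -0.2481, 0.1398]
ee_rot: [[1.0, 0.003, -0.0], [0.0, -0.002, 1.0], [0.003, -1.0, -0.002]]
ft_force: [-0.9, 0.8, 12.2]
gripper_width: 0.0004
time: 2.4
tcp_pos: [0.5215, -0.2481, 0.1379]
ee_rot: [[1.0, 0.004, -0.0], [0.0, -0.002, 1.0], [0.004, -1.0, -0.002]]
ft_force: [-2.2, 0.7, 13.2]
gripper_width: -0.0002
```

```bash
python3 -m creep '[{"tx":0,"ty":0.15,"tz":0,"ax":0,"ay":0,"az":0,"fingers":1},{"tx":0,"ty":0.0,"tz":0,"ax":0,"ay":0,"az":0,"fingers":1}]'
python3 -m creep '[{"tx":0,"ty":0.15,"tz":0,"ax":0,"ay":0,"az":0,"fingers":1},{"tx":0,"ty":0,"tz":0,"ax":0,"ay":0,"az":0,"fingers":1}]'
```

```text
time: 2.6
tcp_pos: [0.5215, -0.2481, 0.1342]
ee_rot: [[1.0, 0.004, -0.0], [0.0, -0.002, 1.0], [0.004, -1.0, -0.002]]
ft_force: [-1.9, 0.8, 13.7]
gripper_width: 0.0
time: 2.8
tcp_pos: [0.5215, -0.2481, 0.131]
ee_rot: [[1.0, 0.004, -0.0], [0.0, -0.002, 1.0], [0.004, -1.0, -0.002]]
ft_force: [-2.4, 0.8, 16.3]
gripper_width: 0.0
```

```bash
python3 -m creep '[{"tx":0,"ty":0.1,"tz":0,"ax":0,"ay":0,"az":0,"fingers":1},{"tx":0,"ty":0.0,"tz":0,"ax":0,"ay":0,"az":0,"fingers":1}]'
python3 - <<'E'
from h import *
im=grab_frame("side");cv2.imwrite("pics/side3.png",cv2.resize(im[150:300,150:350],(800,600),interpolation=cv2.INTER_CUBIC))
E
```

```text
time: 3.0
tcp_pos: [0.5216, -0.2482, 0.1308]
ee_rot: [[1.0, 0.004, -0.0], [0.0, -0.002, 1.0], [0.004, -1.0, -0.002]]
ft_force: [-10.4, 5.9, 38.3]
gripper_width: 0.0001
```

View pics/side3.png

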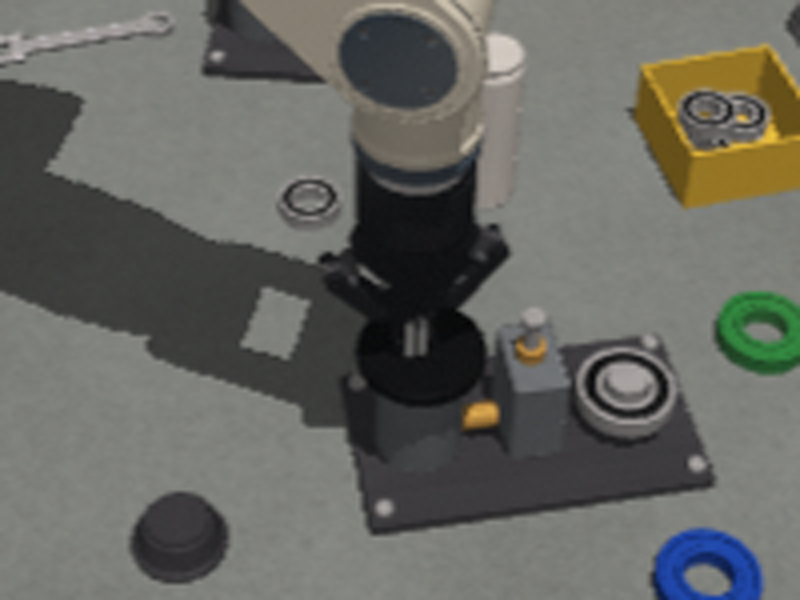

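The cap is fully down: the force rose to 38 N at the stop, TCP z 0.1308. The pin head has risen from (533,325) to (533,315). Next I'll let the plunger up.

```bash
python3 -m creep '[{"tx":0,"ty":-0.5,"tz":0,"ax":0,"ay":0,"az":0,"fingers":1},{"tx":0,"ty":-0.5,"tz":0,"ax":0,"ay":0,"az":0,"fingers":1},{"tx":0,"ty":-0.5,"tz":0,"ax":0,"ay":0,"az":0,"fingers":1},{"tx":0,"ty":-0.4,"tz":0,"ax":0,"ay":0,"az":0,"fingers":1},{"tx":0,"ty":0,"tz":0,"ax":0,"ay":0,"az":0,"fingers":1},{"tx":0,"ty":0,"tz":0,"ax":0,"ay":0,"az":0,"fingers":1}]'
```

```text
time: 3.65
tcp_pos: [0.5199, -0.2473, 0.1732]
ee_rot: [[1.0, 0.0, -0.0], [0.0, -0.0, 1.0], [0.0, -1.0, -0.0]]
ft_force: [-0.1, 0.3, -0.8]
gripper_width: 0.0001
```

```bash
python3 -m creep '[{"tx":0,"ty":0.5,"tz":0,"ax":0,"ay":0,"az":0,"fingers":1},{"tx":0,"ty":0.5,"tz":0,"ax":0,"ay":0,"az":0,"fingers":1},{"tx":0,"ty":0.5,"tz":0,"ax":0,"ay":0,"az":0,"fingers":1},{"tx":0,"ty":0.2,"tz":0,"ax":0,"ay":0,"az":0,"fingers":1},{"tx":0,"ty":0.1,"tz":0,"ax":0,"ay":0,"az":0,"fingers":1},{"tx":0,"ty":0,"tz":0,"ax":0,"ay":0,"az":0,"fingers":1}]'
```

```text
time: 4.25
tcp_pos: [0.5209, -0.2479, 0.1308]
ee_rot: [[1.0, 0.002, -0.0], [0.0, -0.001, 1.0], [0.002, -1.0, -0.001]]
ft_force: [-8.4, 4.8, 36.8]
gripper_width: -0.0001
```

Stroke 2 reached the stop. I'll release and do stroke 3.

```bash
python3 -m creep '[{"tx":0,"ty":-0.5,"tz":0,"ax":0,"ay":0,"az":0,"fingers":1},{"tx":0,"ty":-0.5,"tz":0,"ax":0,"ay":0,"az":0,"fingers":1},{"tx":0,"ty":-0.5,"tz":0,"ax":0,"ay":0,"az":0,"fingers":1},{"tx":0,"ty":-0.3,"tz":0,"ax":0,"ay":0,"az":0,"fingers":1},{"tx":0,"ty":0,"tz":0,"ax":0,"ay":0,"az":0,"fingers":1},{"tx":0,"ty":0,"tz":0,"ax":0,"ay":0,"az":0,"fingers":1}]'
python3 - <<'E'
from h import *
im=grab_frame("side");cv2.imwrite("pics/side4.png",cv2.resize(im[150:300,150:350],(800,600),interpolation=cv2.INTER_CUBIC))
E
```

```text
time: 4.85
tcp_pos: [0.5192, -0.2471, 0.172]
ee_rot: [[1.0, -0.002, -0.0], [0.0, 0.001, 1.0], [-0.002, -1.0, 0.001]]
ft_force: [-0.7, 0.2, -0.7]
gripper_width: 0.0002
```

View pics/side4.png

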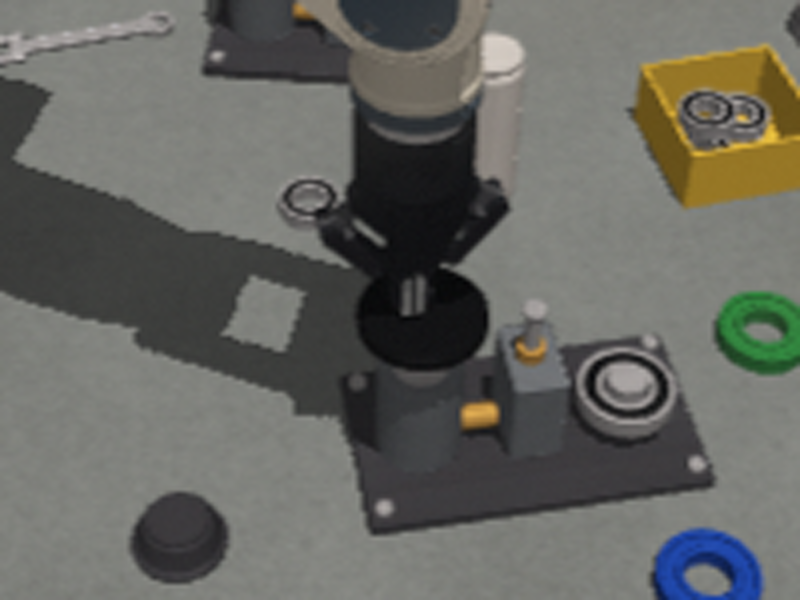

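The cap is back up and the pin head is now at (536,306), still rising about 9 px per stroke. Next is stroke 3.

```bash
python3 -m creep '[{"tx":0,"ty":0.5,"tz":0,"ax":0,"ay":0,"az":0,"fingers":1},{"tx":0,"ty":0.5,"tz":0,"ax":0,"ay":0,"az":0,"fingers":1},{"tx":0,"ty":0.5,"tz":0,"ax":0,"ay":0,"az":0,"fingers":1},{"tx":0,"ty":0.2,"tz":0,"ax":0,"ay":0,"az":0,"fingers":1},{"tx":0,"ty":0.06,"tz":0,"ax":0,"ay":0,"az":0,"fingers":1},{"tx":0,"ty":0,"tz":0,"ax":0,"ay":0,"az":0,"fingers":1}]'
python3 -m creep '[{"tx":0,"ty":-0.5,"tz":0,"ax":0,"ay":0,"az":0,"fingers":1},{"tx":0,"ty":-0.5,"tz":0,"ax":0,"ay":0,"az":0,"fingers":1},{"tx":0,"ty":-0.5,"tz":0,"ax":0,"ay":0,"az":0,"fingers":1},{"tx":0,"ty":-0.26,"tz":0,"ax":0,"ay":0,"az":0,"fingers":1},{"tx":0,"ty":0,"tz":0,"ax":0,"ay":0,"az":0,"fingers":1},{"tx":0,"ty":0,"tz":0,"ax":0,"ay":0,"az":0,"fingers":1}]'
```

```text
time: 5.5
tcp_pos: [0.5205, -0.2477, 0.1309]
ee_rot: [[1.0, 0.001, 0.0], [-0.0, -0.0, 1.0], [0.001, -1.0, -0.0]]
ft_force: [-5.7, 3.8, 26.4]
gripper_width: 0.0003
time: 6.1
tcp_pos: [0.5193, -0.2471, 0.1722]
ee_rot: [[1.0, -0.002, -0.0], [0.0, 0.001, 1.0], [-0.002, -1.0, 0.001]]
ft_force: [0.5, 0.0, -0.3]
gripper_width: 0.0001
```

```bash
python3 -m creep '[{"tx":0,"ty":0.5,"tz":0,"ax":0,"ay":0,"az":0,"fingers":1},{"tx":0,"ty":0.5,"tz":0,"ax":0,"ay":0,"az":0,"fingers":1},{"tx":0,"ty":0.5,"tz":0,"ax":0,"ay":0,"az":0,"fingers":1},{"tx":0,"ty":0.2,"tz":0,"ax":0,"ay":0,"az":0,"fingers":1},{"tx":0,"ty":0.06,"tz":0,"ax":0,"ay":0,"az":0,"fingers":1},{"tx":0,"ty":0,"tz":0,"ax":0,"ay":0,"az":0,"fingers":1}]'
python3 -m creep '[{"tx":0,"ty":-0.5,"tz":0,"ax":0,"ay":0,"az":0,"fingers":1},{"tx":0,"ty":-0.5,"tz":0,"ax":0,"ay":0,"az":0,"fingers":1},{"tx":0,"ty":-0.5,"tz":0,"ax":0,"ay":0,"az":0,"fingers":1},{"tx":0,"ty":-0.26,"tz":0,"ax":0,"ay":0,"az":0,"fingers":1},{"tx":0,"ty":0,"tz":0,"ax":0,"ay":0,"az":0,"fingers":1},{"tx":0,"ty":0,"tz":0,"ax":0,"ay":0,"az":0,"fingers":1}]'
python3 - <<'E'
from h import *
im=grab_frame("side");cv2.imwrite("pics/side5.png",cv2.resize(im[150:300,150:350],(800,600),interpolation=cv2.INTER_CUBIC))
for z in (.138,.146): print(z,[( (u-150)*4,(v-150)*4) for u,v in [proj("side",(.607,-.253,z))]])
E
```

```text
time: 6.7
tcp_pos: [0.5206, -0.2477, 0.1309]
ee_rot: [[1.0, 0.001, -0.0], [0.0, -0.001, 1.0], [0.001, -1.0, -0.001]]
ft_force: [-6.9, 2.9, 26.8]
gripper_width: -0.0002
time: 7.3
tcp_pos: [0.5193, -0.2471, 0.1721]
ee_rot: [[1.0, -0.002, -0.0], [0.0, 0.001, 1.0], [-0.002, -1.0, 0.001]]
ft_force: [-0.8, -0.1, -0.1]
gripper_width: -0.0
0.138 [(np.float64(531.5462877732332), np.float64(305.61870453110805))]
0.146 [(np.float64(532.3589114336728), np.float64(297.64367878283326))]
```

View pics/side5.png

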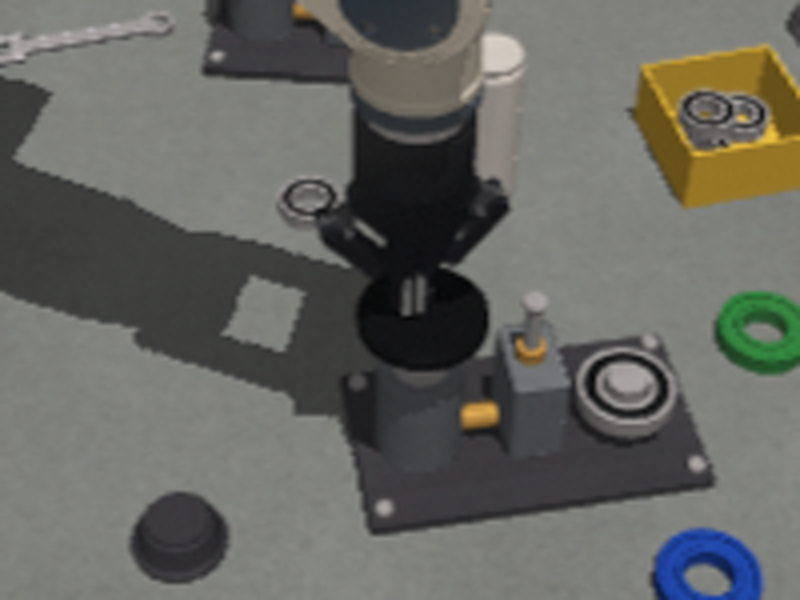

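The pin head is at (536,298), which matches a fully out pin (projected row 297.6 for 0.146 m). I'll do one more stroke, which is harmless if the pin is out, to show it no longer rises, then move clear.

```bash
python3 -m creep '[{"tx":0,"ty":0.5,"tz":0,"ax":0,"ay":0,"az":0,"fingers":1},{"tx":0,"ty":0.5,"tz":0,"ax":0,"ay":0,"az":0,"fingers":1},{"tx":0,"ty":0.5,"tz":0,"ax":0,"ay":0,"az":0,"fingers":1},{"tx":0,"ty":0.2,"tz":0,"ax":0,"ay":0,"az":0,"fingers":1},{"tx":0,"ty":0.06,"tz":0,"ax":0,"ay":0,"az":0,"fingers":1},{"tx":0,"ty":0,"tz":0,"ax":0,"ay":0,"az":0,"fingers":1}]'
python3 -m creep '[{"tx":0,"ty":-0.5,"tz":0,"ax":0,"ay":0,"az":0,"fingers":1},{"tx":0,"ty":-0.5,"tz":0,"ax":0,"ay":0,"az":0,"fingers":1},{"tx":0,"ty":-0.5,"tz":0,"ax":0,"ay":0,"az":0,"fingers":1},{"tx":0,"ty":-0.5,"tz":0,"ax":0,"ay":0,"az":0,"fingers":1},{"tx":0,"ty":-0.8,"tz":0,"ax":0,"ay":0,"az":0,"fingers":1},{"tx":0,"ty":-0.8,"tz":0,"ax":0,"ay":0,"az":0,"fingers":1},{"tx":0,"ty":-0.8,"tz":0,"ax":0,"ay":0,"az":0,"fingers":1},{"tx":0,"ty":-0.8,"tz":0,"ax":0,"ay":0,"az":0,"fingers":1},{"tx":0,"ty":0,"tz":0,"ax":0,"ay":0,"az":0,"fingers":1},{"tx":0,"ty":0,"tz":0,"ax":0,"ay":0,"az":0,"fingers":1}]'
python3 - <<'E'
from h import *
im=grab_frame("side");a=cv2.resize(im[150:300,150:350],(800,600),interpolation=cv2.INTER_CUBIC);cv2.imwrite("pics/side6.png",a)
im=grab_frame("scene");cv2.imwrite("pics/scene6.png",cv2.resize(im,(800,600)))
E
```

```text
time: 7.95
tcp_pos: [0.5206, -0.2477, 0.131]
ee_rot: [[1.0, 0.001, -0.0], [0.0, -0.001, 1.0], [0.001, -1.0, -0.001]]
ft_force: [-4.8, 3.2, 25.5]
gripper_width: -0.0001
time: 8.95
tcp_pos: [0.5196, -0.2473, 0.2585]
ee_rot: [[1.0, -0.001, 0.0], [-0.0, 0.0, 1.0], [-0.001, -1.0, 0.0]]
ft_force: [-0.6, 0.1, -0.1]
gripper_width: 0.0001
```

View pics/side6.png

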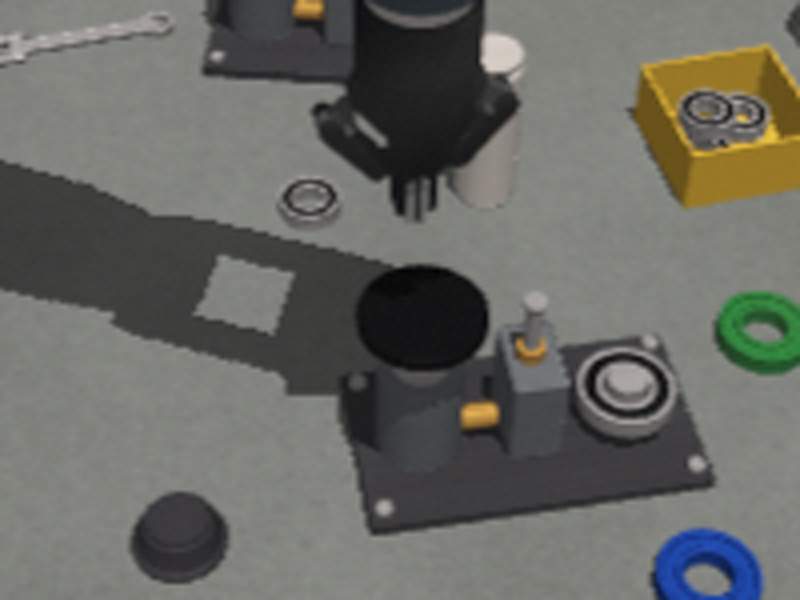

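View pics/scene6.png

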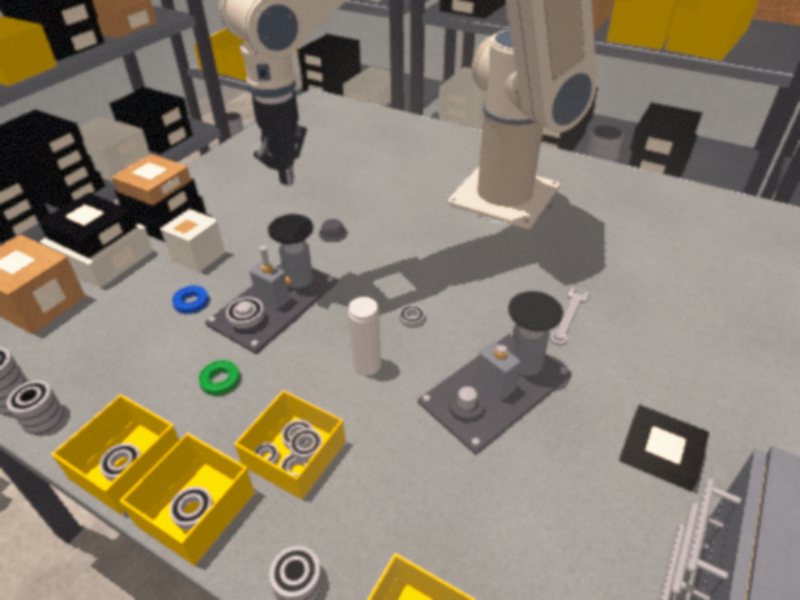

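The pin head stayed at (536,298) after the fifth stroke, so it is fully out. The cap is up, the bearing is on its seat at (626,385), and everything else is where it was.

```bash
python3 -c "
from workcell import ticket
print(ticket.job_done())"
```

```text
the job is handed in; nothing more can be done
None
```

I pressed the plunger of the right-hand station, the one with the bearing on its seat, five times to its stop with the shut fingertips. I let it come fully up each time, then backed off about 90 mm above the cap and handed the job in at about 9 s.

**Pin:** the head rose to image row 298, which matches the 297.6 expected for fully out. It did not move on the fifth stroke, which I added as a check.

**Strokes:** the steady wrist readings at the stop were 25 to 38 N, and close to zero once clear.

**Final pictures:** the plunger is up, the bearing is on its seat, and the spare station and everything around it look unmoved. I judged those by eye rather than measuring them.

**Failed:** my first move call was refused because the rows lacked some keys. Nothing moved. No checks disagreed.

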